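Top up the bead tray: find the full tin by its weight

TASK

Put the two loose beads into the bead tray, each in a well of its own; the next ones will come from the fullest of the three look-alike tins. So then heft all three tins one at a time, going from the robot's left to its right, lifting each clear of the dresser over its own place and setting it back upright where it stood (the last may stay in the hand if it is the one), and finish while still holding the heaviest tin up, upright and still, about a hand's width (10 cm) or more clear of the dresser. Leave the other things on the dresser alone.

Things in the scene. Friction and masses are not known exactly. Their poses are not given: they have to be found in the camera images.
- tin_p: One of three look-alike closed plain aluminium tins, 60 mm diameter, 60 mm high, smooth side; origin under its centre, z up through the lid. They stand 100 to 200 mm apart in a loose row from the robot's left (+y) to its right (-y). Weights 0.1 to 0.55 kg, the heaviest at least 0.1 kg above the others; nothing seen tells which it is.
- tin_q: One of three look-alike closed plain aluminium tins, 60 mm diameter, 60 mm high, smooth side; origin under its centre, z up through the lid. They stand 100 to 200 mm apart in a loose row from the robot's left (+y) to its right (-y). Weights 0.1 to 0.55 kg, the heaviest at least 0.1 kg above the others; nothing seen tells which it is.
- tin_r: One of three look-alike closed plain aluminium tins, 60 mm diameter, 60 mm high, smooth side; origin under its centre, z up through the lid. They stand 100 to 200 mm apart in a loose row from the robot's left (+y) to its right (-y). Weights 0.1 to 0.55 kg, the heaviest at least 0.1 kg above the others; nothing seen tells which it is.
- bead_a_center (a point): White ceramic barrel bead, 22 mm diameter, 24 mm high, flat ends (18 mm across) with a dark dot, standing on end loose on the dresser, about 18 g. This point is its centre, 12 mm above its underside.
- bead_b_center (a point): White ceramic barrel bead, 22 mm diameter, 24 mm high, flat ends (18 mm across) with a dark dot, standing on end loose on the dresser, about 18 g. This point is its centre, 12 mm above its underside.
- tray: Wooden bead tray, fixed to the dresser, 150 x 50 x 16 mm, long along its x axis, with a row of three round wells; origin under its centre, z up.
- tray_hole0 (a point): Centre of the mouth of the -x end well of the bead tray, at the tray's top face (16 mm above the dresser). The well is round, 30 mm across, 10 mm deep with a flat floor; wells are 45 mm apart in a row along the tray's x axis.
- tray_hole1 (a point): Centre of the mouth of the middle well of the bead tray, at the tray's top face (16 mm above the dresser). The well is round, 30 mm across, 10 mm deep with a flat floor; wells are 45 mm apart in a row along the tray's x axis.
- tray_hole2 (a point): Centre of the mouth of the +x end well of the bead tray, at the tray's top face (16 mm above the dresser). The well is round, 30 mm across, 10 mm deep with a flat floor; wells are 45 mm apart in a row along the tray's x axis.
- lipstick: Chrome lipstick tube standing upright, 21 mm diameter, 75 mm high; origin under its centre. Bystander.
- comb: Wooden comb lying flat, 35 x 150 x 5 mm, long along its y; origin under its centre. Bystander.
- ring_cone: Clear glass ring cone, base 64 mm diameter, 87 mm high; origin under its centre. Bystander.
- pot: Small empty terracotta pot, rim 72 mm diameter, 65 mm high; origin under its centre. Bystander.
- perfume: Amber glass perfume bottle, 30 x 50 mm, 85 mm high with a brass cap; origin under its centre. Bystander.
- table: The dresser: its cream melamine top is the work surface.
- coin_button (a joint): Spring press button on top of the grey plastic coin box (110 x 150 x 55 mm) at the right of the dresser; 0 is out, 0.005 m is fully pressed. Bystander.

How it is judged:
By the outcome, as a careful person would: the job done as asked, in the order asked, and still so for the second after the job is handed in, while the arm keeps its last pose, push and grip.
It also fails if it takes over 72 s, if anything falls off the work surface, if the arm or the gripper's body presses on something with over 40 N, if the wrist force passes 120 N, or if a joint passes its speed limit or range.

ROBOT

A 6-joint arm with a two-finger parallel gripper is mounted at the origin on the work surface. World frame = base frame: x ahead of the robot, y to its left, z up, the work surface at z = 0. Lengths are in m, angles in rad, forces in N, time in s.
With the tool pointing down it reaches from about 0.4 to 0.825 m from the base axis. Payload 7 kg.
Tool frame: the origin (TCP) lies at the very end of the fingers, on their centre line; the grasp point (between the pads) lies 19 mm behind it; z points along the fingers, y is the line along which they close (so a half turn about z gives the same grasp; the last joint's range is limited). The gripper opens to 85 mm and grips with 20 to 120 N. Pads are 22 mm wide; open, the fingers measure 114 mm over their backs; the gripper's body (76 mm by 85 mm) begins 54 mm behind the grasp point. The pads swing forward as they close: fully open they stand 13 mm farther back than shut.
Start: joints at [1.635, 0.359, 0.012, 0, -1.224, -0.288], TCP at [0.15, 0.658, 0.231] pointing down, gripper open.
Joint ranges: [-3.07, 3.07], [-1.43, 2.12], [-1.02, 1.25], [-3.03, 1.67], [-3.05, -0], [-3.03, 3.03]. Speed limits (rad/s): [2.39, 2.39, 3.01, 3.14, 3.14, 3.14].

INTERFACE

Orientations are given as a unit quaternion [x, y, z, w].
In Python, from bench import r gives the robot as it stands.
- The arm moves only by the shell command python3 -m inch 'ROWS' [OPENING] [FORCE]. ROWS is rows parted by semicolons, their numbers by spaces, 1 to 8 of them, each of 6 numbers: dx, dy, dz in m, then a rotation vector rx, ry, rz in rad; each row shifts and turns the commanded pose from where the row before left it, along the tool's axes as they then stand; what a row does not reach is not made up. A row lasts 1/12 s, in which the tool goes at most 0.0417 m and 0.125 rad, less where a joint would pass 70% of its speed; a pose out of reach is approached as far as the arm can. OPENING is the opening from 0.0 (shut) to 1.0 (fully open), set as the command begins (- or left out keeps the last). The fingers move at their own pace and stop on an object; FORCE is the grip in N (left out, the last holds). Time passes only in rows, so rows that do not move let the fingers close. It prints the time, the measured TCP pose, the force, the opening and the grip force at its end.
- r.sense(): the state, without advancing time (a new reading comes with each control period).
- r.read_camera(name): name is "scene" or "top"; returns a dict with "image" (400x640x3 uint8, red, green, blue), "mtx" (3x3 intrinsics, pixels), "R" (3x3) and "t" (3): a world point X has camera coordinates R X + t. Camera axes: x right, y down, z forward; pixel columns grow to the right and rows downward; lengths in m; the calibration is good to about 2 mm. A picture is of the moment at which its call begins. There is no depth.
- r.sign_off(): hands the job in; it is judged then, once.
Trained networks look in a picture, given as the dict that the camera call returned (one of the last four; its "shot" number tells which), for a name from the list of things; names that differ only in an ending like _2 or _b are one class to them, and where a whole thing is asked for, a point or a joint stands for the part that bears it (a point fixed in the world has none). Each returns a list of dicts, best first, with "p" (0 to 1); they miss things now and then, are a little off and sometimes report something else, mostly with a low value. They report only what shows in the picture. A call takes as long as a camera call.
- r.spot_in(label, picture): "extent" ([left, top, width, height] in pixels, round what is visible of it).
The state is a dict: "clock": time; "joints": joint angles; "dq": joint speeds; "joint_torque": joint torques, N m; "ee_pos": TCP position; "tcp_rot": TCP orientation; "force": force on the tool from outside, world axes, zero at the start; "ft_torque": the same for the moment, N m; "width": opening from 0.0 (shut) to 1.0 (fully open); "grasp_force": force on a finger pad.
Only numpy, scipy, OpenCV 4.12 (cv2) and the standard library are available. Lean on these libraries where they do the work, as an engineer would, in place of code of your own. Each camera call takes 0.05 s, during which the arm holds its last target. There are 200 camera calls.

## Working session

There is one attempt and no reset: what is moved stays moved. The work goes in short steps, Python scripts to look and compute and a shell command to move; the robot and the scene stay as the last step left them, time stands still between calls to the robot, and variables do not carry over. Pictures are saved under pics/ and viewed, at most 10 in all, crops included, and the job is handed in when it is done.

```bash
mkdir -p pics; ls; python3 - <<'E'
from bench import r
import cv2,numpy as np
s=r.sense();print(s)
for n in("scene","top"):
    p=r.read_camera(n);cv2.imwrite(f"pics/{n}0.png",p["image"][:,:,::-1])
    print(n,p["mtx"].tolist(),p["R"].round(4).tolist(),p["t"].round(4).tolist())
    for l in["tin_p","bead_a_center","tray","lipstick","comb","ring_cone","pot","perfume","tray_hole0","tray_hole1","tray_hole2"]:
        try:print(l,[(round(d["p"],2),[round(v,1) for v in d["extent"]]) for d in r.spot_in(l,p)][:4])
        except Exception as e:print(l,e)
E
```

```text
pics
{'clock': 0.0, 'joints': array([ 1.63509143e+00,  3.59423152e-01,  1.10534773e-02, -3.44232416e-04,
       -1.22410850e+00, -2.88098931e-01]), 'dq': array([-0.00081643, -0.00035222,  0.00139394, -0.00207138,  0.00037915,
       -0.0006782 ]), 'joint_torque': array([ 6.68924768e-04, -5.83315766e+01,  2.93421131e+01,  6.93683982e+00,
       -5.83047542e-03,  1.53464885e-05]), 'ee_pos': array([0.14973177, 0.65768408, 0.23033896]), 'tcp_rot': array([ 9.93738600e-01, -1.11726731e-01, -1.19186552e-05,  8.56268385e-04]), 'force': array([-0.75201448,  0.03818356, -0.01126672]), 'ft_torque': array([ 0.02587689, -0.0123257 ,  0.05758097]), 'grasp_force': 0.0, 'width': 0.9975556257638611}
scene [[441.5056881821608, 0.0, 314.33927200070156], [0.0, 441.5056881821608, 200.20104529506474], [0.0, 0.0, 1.0]] [[-0.1234, 0.9923, -0.0114], [0.7114, 0.0804, -0.6982], [-0.6919, -0.0943, -0.7158]] [0.0946, -0.3355, 1.4391]
tin_p [(0.9, [321.9, 201.6, 26.4, 32.4]), (0.76, [252.8, 202.6, 26.5, 32.3]), (0.7, [204.2, 169.4, 28.8, 34.6])]
bead_a_center [(0.44, [384.1, 197.1, 11.4, 10.4])]
tray [(0.77, [423
[... 627 characters left out ...]
999, 0.0013], [-0.9709, -0.0137, -0.239], [0.2389, 0.0021, -0.971]] [-0.0392, 0.5644, 1.0347]
tin_p [(0.71, [342.7, 189.0, 21.2, 24.9]), (0.56, [280.6, 196.4, 21.6, 28.3])]
bead_a_center [(0.59, [238.0, 237.4, 6.4, 10.3])]
tray [(0.81, [168.3, 201.3, 45.6, 62.3]), (0.68, [342.7, 190.2, 23.0, 24.5])]
lipstick [(0.49, [373.0, 159.0, 13.5, 19.6]), (0.19, [304.5, 147.2, 23.8, 23.3])]
comb [(0.8, [292.5, 278.2, 60.5, 15.1])]
ring_cone [(0.65, [303.5, 144.1, 21.9, 25.3])]
pot [(0.59, [253.0, 134.2, 30.8, 29.2])]
perfume [(0.58, [206.3, 143.9, 23.4, 22.5])]
tray_hole0 [(0.97, [166.7, 204.2, 50.0, 57.7])]
tray_hole1 [(0.97, [166.7, 204.2, 50.0, 57.7])]
tray_hole2 [(0.97, [166.7, 204.2, 50.0, 57.7])]
```

```bash
python3 - <<'E'
import cv2
a=cv2.imread("pics/top0.png")[120:310,150:420];cv2.imwrite("pics/topc.png",cv2.resize(a,None,fx=2.9,fy=2.9,interpolation=2))
a=cv2.imread("pics/scene0.png")[150:310,195:475];cv2.imwrite("pics/scenec.png",cv2.resize(a,None,fx=2.8,fy=2.8,interpolation=2))
E
```

```text
(no output)
```

View pics/topc.png

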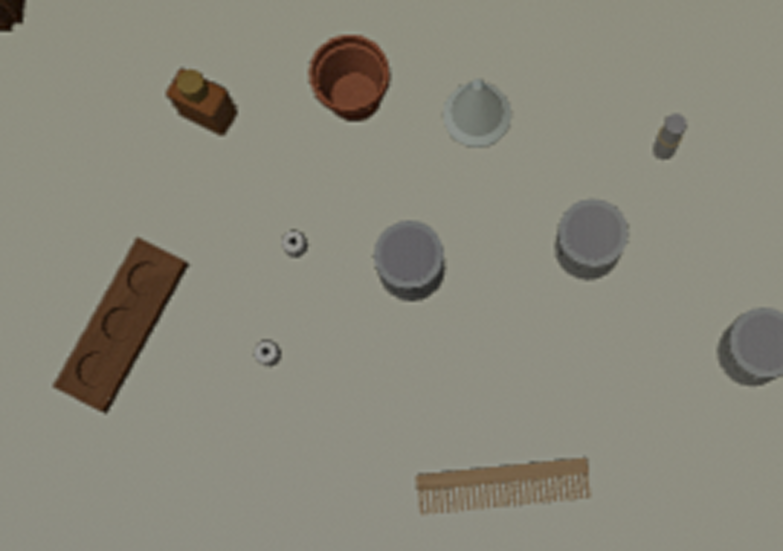

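View pics/scenec.png

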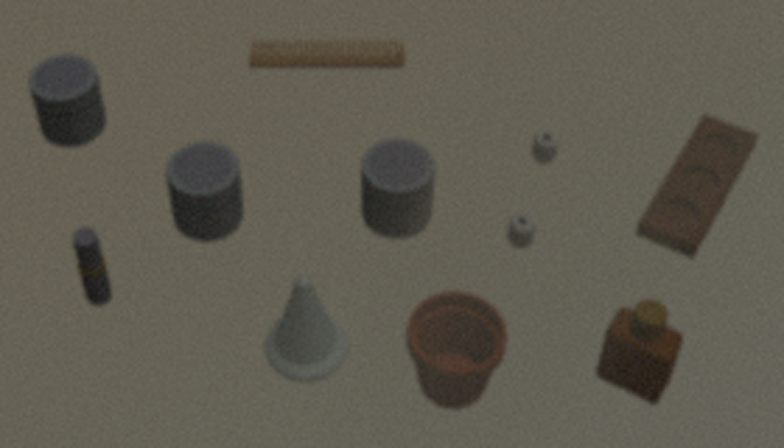

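Top crop: tins' lids at about (410,254), (593,233), (764,342); bead dots (294,241), (266,351); tray at left with three wells (143,280), (118,325), (95,370). The scene crop agrees: lids (66,77), (204,167), (398,163), bead dots (546,138), (522,222).

```bash
cat > h.py <<'E'
import numpy as np,cv2
from bench import r
from scipy.spatial.transform import Rotation as Ro
def ray(p,u,v,z):
    d=p["R"].T@np.linalg.solve(p["mtx"],[u,v,1.]);c=-p["R"].T@p["t"];return c+d*(z-c[2])/d[2]
def proj(p,X):
    q=p["mtx"]@(p["R"]@np.array(X)+p["t"]);return q[:2]/q[2]
def delta(x,y,z,yaw=None):
    """tool-frame move to world TCP x,y,z; turn about tool z so the closing line lies at yaw"""
    s=r.sense();R=Ro.from_quat(s["tcp_rot"]);w=np.array([x,y,z])-s["ee_pos"]
    Y=R.apply([0,1,0]);cur=np.arctan2(Y[1],Y[0])
    out={"dtool":R.inv().apply(w).round(4),"z_tool":R.apply([0,0,1]).round(4),"yaw":round(cur,3)}
    if yaw is not None:
        d=(yaw-cur+np.pi/2)%np.pi-np.pi/2;out["rz_tool"]=round(-d,3);out["j6"]=s["joints"][5]
    print(out);return out
E
python3 - <<'E'
from h import *
T=r.read_camera("top");S=r.read_camera("scene")
o=lambda c,f,ox,oy:((c[0]+.5)/f-.5+ox,(c[1]+.5)/f-.5+oy)
t=lambda c:o(c,2.9,150,120);s=lambda c:o(c,2.8,195,150)
for n,a,b,z in[("tinA",(410,254),(398,163),.06),("tinB",(593,233),(204,167),.06),("tinC",(764,342),(66,77),.06),("bead1",(294,241),(522,222),.024),("bead2",(266,351),(546,138),.024),("w1",(143,280),(687,208),.016),("w2",(118,325),None,.016),("w3",(95,370),None,.016)]:
    print(n,ray(T,*t(a),z).round(4),ray(S,*s(b),z).round(4) if b else"")
hsv=cv2.cvtColor(T["image"],cv2.COLOR_RGB2HSV);m=((hsv[...,1]>90)).astype(np.uint8);m[:195]=0;m[270:]=0;m[:,225:]=0;m[:,:150]=0
c=max(cv2.findContours(m,0,1)[0],key=cv2.contourArea);rc=cv2.minAreaRect(c);B=cv2.boxPoints(rc);print("tray rect",rc)
P=[ray(T,*q,.013) for q in B];print(np.round(P,3).tolist(),np.mean(P,0),[np.linalg.norm(P[i]-P[i-1]).round(4) for i in range(4)])
# beads: white centroid
for p,N in((T,"top"),(S,"scene")):
    g=cv2.GaussianBlur(cv2.cvtColor(p["image"],cv2.COLOR_RGB2GRAY),(0,0),.5)
    for n,X in(("b1",ray(T,*t((294,241)),.024)),("b2",ray(T,*t((266,351)),.024))):
        u,v=proj(p,X).round().astype(int);w=g[v-8:v+9,u-8:u+9].astype(float);bg=np.median(w)
        k=np.clip(w-bg-12,0,None);yy,xx=np.mgrid[-8:9,-8:9];print(N,n,ray(p,u+(k*xx).sum()/k.sum(),v+(k*yy).sum()/k.sum(),.015).round(4))
for n in("lipstick","ring_cone","pot","perfume","comb","coin_button"):
    d=r.spot_in(n,T)
    if d:
        e=d[0]["extent"];print(n,round(d[0]["p"],2),ray(T,e[0]+e[2]/2,e[1]+e[3]/2,.03).round(3))
E
```

```text
tinA [0.554  0.0247 0.06  ] [0.5524 0.026  0.06  ]
tinB [ 0.5748 -0.1322  0.06  ] [ 0.5748 -0.1311  0.06  ]
tinC [ 0.482  -0.2757  0.06  ] [ 0.4817 -0.2735  0.06  ]
bead1 [0.5728 0.13   0.024 ] [0.5733 0.1306 0.024 ]
bead2 [0.474  0.1496 0.024 ] [0.4741 0.1496 0.024 ]
w1 [0.5372 0.2634 0.016 ] [0.5352 0.2675 0.016 ]
w2 [0.4965 0.2823 0.016 ] 
w3 [0.4565 0.2992 0.016 ] 
tray rect ((191.21229553222656, 231.61793518066406), (19.814231872558594, 58.957054138183594), 29.05460548400879)
[[0.443, 0.335, 0.013], [0.578, 0.273, 0.013], [0.553, 0.226, 0.013], [0.419, 0.289, 0.013]] [0.49834607 0.28064738 0.013     ] [np.float64(0.0515), np.float64(0.1489), np.float64(0.053), np.float64(0.148)]
top b1 [nan nan nan]
top b2 [nan nan nan]
scene b1 [nan nan nan]
scene b2 [nan nan nan]
lipstick 0.58 [ 0.672 -0.202  0.03 ]
ring_cone 0.7 [ 0.693 -0.036  0.03 ]
pot 0.86 [0.718 0.084 0.03 ]
perfume 0.72 [0.696 0.219 0.03 ]
comb 0.85 [ 0.358 -0.057  0.03 ]<stdin>:15: RuntimeWarning: invalid value encountered in scalar divide
```

```bash
python3 -c "
from h import *
delta(.573,.1303,.1)"
```

```text
{'dtool': array([0.5298, 0.4208, 0.1313]), 'z_tool': array([ 0.e+00,  1.e-04, -1.e+00]), 'yaw': np.float64(-1.795)}
```

```bash
M='python3 -m inch'
$M '.029 .023 0 0 0 0;.029 .023 0 0 0 0;.029 .023 0 0 0 0;.029 .023 0 0 0 0;.029 .023 0 0 0 0;.029 .023 0 0 0 0;.029 .023 0 0 0 0;.029 .023 0 0 0 0' 0.6 30
$M '.029 .023 .01 0 0 0;.029 .023 .01 0 0 0;.029 .023 .01 0 0 0;.029 .023 .01 0 0 0;.029 .023 .01 0 0 0;.029 .023 .01 0 0 0;.029 .023 .01 0 0 0;.029 .023 .01 0 0 0'
$M '.029 .023 .01 0 0 0;.029 .023 .01 0 0 0;0 0 0 0 0 0;0 0 0 0 0 0'
python3 -c "
from h import *
delta(.573,.1303,.006)"
```

```text
clock: 2.27
ee_pos: [0.336, 0.4257, 0.2316]
tcp_rot: [0.994, -0.111, 0.0, -0.0]
force: [0.8, 0.5, 0.1]
width: 0.598
grasp_force: 0.0
clock: 2.93
ee_pos: [0.5216, 0.1948, 0.1512]
tcp_rot: [0.994, -0.112, 0.0, -0.0]
force: [0.3, 0.9, -0.4]
width: 0.606
grasp_force: 0.0
clock: 3.27
ee_pos: [0.5674, 0.1365, 0.1303]
tcp_rot: [0.994, -0.114, -0.001, 0.001]
force: [-0.7, 0.4, -0.9]
width: 0.6
grasp_force: 0.0
{'dtool': array([0.007 , 0.0047, 0.1243]), 'z_tool': array([-0.0015, -0.001 , -1.    ]), 'yaw': np.float64(-1.798)}
```

```bash
M='python3 -m inch'
$M '.007 .0047 .03 0 0 0;0 0 .03 0 0 0;0 0 .03 0 0 0;0 0 0 0 0 0;0 0 0 0 0 0'
python3 - <<'E'
from h import *
delta(.573,.1303,.006)
S=r.read_camera("scene");u,v=proj(S,[.573,.13,.03]).astype(int);print(u,v)
cv2.imwrite("pics/s1.png",cv2.resize(S["image"][v-50:v+40,u-60:u+60,::-1],None,fx=5,fy=5,interpolation=2))
E
```

```text
clock: 3.68
ee_pos: [0.5717, 0.1328, 0.0409]
tcp_rot: [0.994, -0.111, -0.001, 0.001]
force: [-0.2, -0.8, 1.6]
width: 0.603
grasp_force: 0.0
{'dtool': array([0.0018, 0.0021, 0.0349]), 'z_tool': array([-0.0023, -0.0017, -1.    ]), 'yaw': np.float64(-1.793)}
381 227
```

View pics/s1.png

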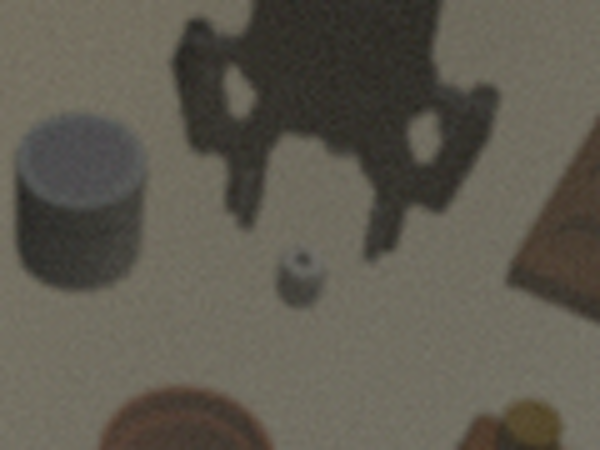

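The bead (crop 300,275) stands between the open fingers (tips at 245,220 and 375,255). Descend and grip.

```bash
M='python3 -m inch'
$M '.0018 .0021 .02 0 0 0;0 0 .015 0 0 0;0 0 0 0 0 0;0 0 0 0 0 0'
$M '0 0 0 0 0 0;0 0 0 0 0 0;0 0 0 0 0 0;0 0 0 0 0 0;0 0 0 0 0 0;0 0 0 0 0 0' 0 30
$M '0 0 -.02 0 0 0;0 0 -.03 0 0 0;0 0 0 0 0 0;0 0 0 0 0 0'
python3 - <<'E'
from h import *
delta(.539,.262,.05)
S=r.read_camera("scene");u,v=proj(S,[.573,.13,.06]).astype(int);print(u,v)
cv2.imwrite("pics/s2.png",cv2.resize(S["image"][v-50:v+40,u-60:u+60,::-1],None,fx=5,fy=5,interpolation=2))
E
```

```text
clock: 4.07
ee_pos: [0.5747, 0.1308, 0.008]
tcp_rot: [0.994, -0.111, 0.001, -0.0]
force: [0.9, -0.2, 1.0]
width: 0.599
grasp_force: 0.0
clock: 4.57
ee_pos: [0.575, 0.1307, 0.0082]
tcp_rot: [0.994, -0.111, 0.001, -0.001]
force: [-1.8, 0.5, 7.4]
width: 0.234
grasp_force: 29.1
clock: 4.9
ee_pos: [0.5755, 0.1309, 0.059]
tcp_rot: [0.994, -0.112, 0.002, -0.001]
force: [0.1, -0.1, -0.9]
width: 0.24
grasp_force: 29.6
{'dtool': array([-0.0647, -0.1197,  0.0091]), 'z_tool': array([ 0.0044,  0.0024, -1.    ]), 'yaw': np.float64(-1.794)}
382 218
```

View pics/s2.png

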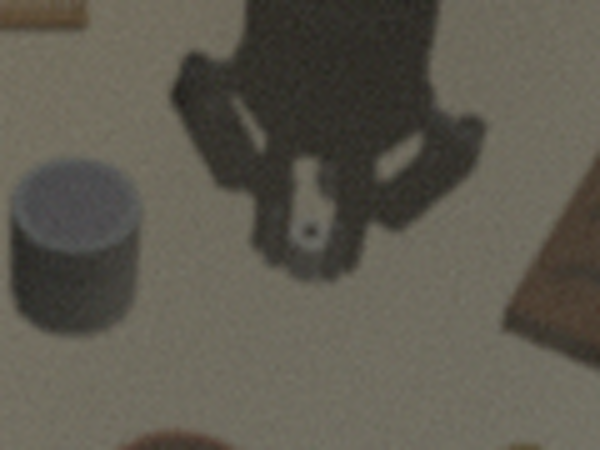

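Bead is held between the fingertips, dot at crop (310,232). Carry it to the far well.

```bash
M='python3 -m inch'
$M '-.013 -.024 .001 0 0 0;-.013 -.024 .001 0 0 0;-.013 -.024 .001 0 0 0;-.013 -.024 .001 0 0 0;-.011 -.024 .001 0 0 0;0 0 0 0 0 0;0 0 0 0 0 0'
python3 - <<'E'
from h import *
delta(.5405,.262,.02)
S=r.read_camera("scene");T=r.read_camera("top");p=r.sense()["ee_pos"]
print("top-of-bead pix if as gripped",proj(S,p+[-.0015,0,.016]))
u,v=proj(S,p).astype(int);a=cv2.resize(S["image"][v-45:v+45,u-55:u+55,::-1],None,fx=4.5,fy=4.5,interpolation=2);print(u,v)
cv2.imwrite("pics/s3.png",a)
E
```

```text
clock: 5.53
ee_pos: [0.5383, 0.262, 0.0504]
tcp_rot: [0.994, -0.111, -0.0, 0.0]
force: [-0.2, -0.3, 0.1]
width: 0.235
grasp_force: 29.6
{'dtool': array([ 0.0021, -0.0005,  0.0304]), 'z_tool': array([-1.1e-03, -9.0e-04, -1.0e+00]), 'yaw': np.float64(-1.792)}
top-of-bead pix if as gripped [441.23402684 209.5199089 ]
439 214
```

View pics/s3.png

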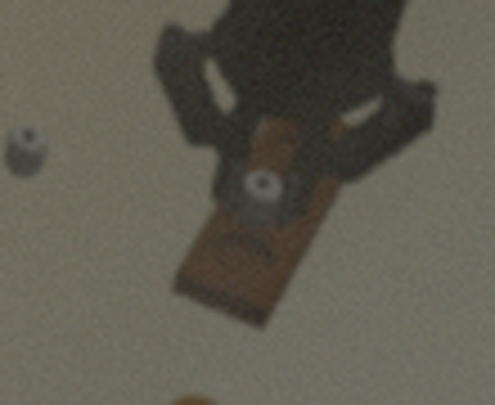

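```bash
python3 - <<'E'
from h import *
S=r.read_camera("scene")
Q=[ray(S,(a+.5)/2.8-.5+195,(b+.5)/2.8-.5+150,.016) for a,b in((704,116),(757,134),(693,245),(640,230))]
c=np.mean(Q,0);d=(Q[3]-Q[0]+Q[2]-Q[1])/2;d/=np.linalg.norm(d);print(np.round(Q,4).tolist(),c.round(4),(c+.045*d).round(4),(c-.045*d).round(4))
p=r.sense()["ee_pos"];print("bead top",ray(S,442.4,209.9,p[2]+.016).round(4),"well arc",ray(S,438.4,223.4,.016).round(4))
# top image, initial: dark well pixels
a=cv2.imread("pics/top0.png",0);c0=proj(r.read_camera("top"),[.539,.262,.016]);print(c0);u,v=c0.round().astype(int)
print(a[v-8:v+9,u-8:u+9])
E
```

```text
[[0.4225, 0.2906, 0.016], [0.4403, 0.335, 0.016], [0.5752, 0.2694, 0.016], [0.564, 0.2275, 0.016]] [0.5005 0.2807 0.016 ] [0.5413 0.2617 0.016 ] [0.4597 0.2996 0.016 ]
bead top [0.5382 0.2629 0.0668] well arc [0.5339 0.2639 0.016 ]
[199.57358127 215.56228812]
[[144 102  65  58  61  63  60  61  62  61  61  63  63  60  61  60  60]
 [129  79  58  60  62  62  61  62  60  60  62  64  62  61  65  64  62]
 [101  66  60  63  63  57  46  43  41  47  55  63  62  63  66  63  63]
 [ 73  59  61  61  44  29  40  46  59  57  55  57  62  65  63  64  63]
 [ 59  61  60  42  30  44  57  63  65  62  63  65  65  66  65  64  65]
 [ 57  62  51  31  48  62  61  64  63  62  64  65  64  64  64  63  63]
 [ 60  60  35  32  60  63  63  62  62  62  64  63  62  62  62  62  61]
 [ 62  60  33  48  60  63  65  62  61  60  61  58  57  59  58  57  59]
 [ 65  56  29  58  63  63  64  60  59  58  59  58  57  59  58  57  60]
 [ 64  57  32  56  64  62  57  56  57  58  57  57  57  58  57  61  59]
 [ 64  60  37  48  59  57  55  58  58  57  56  58  57  59  58  62  59]
 [ 62  62  54  46  54  57  56  58  59  58  58  57  57  58  60  59  50]
 [ 61  66  63  50  44  52  57  59  57  60  57  57  59  58  60  59  33]
 [ 62  64  60  58  53  48  53  55  54  58  56  58  59  59  60  41  22]
 [ 62  60  57  57  59  54  57  59  57  60  56  59  59  60  57  26  48]
 [ 60  55  57  58  58  56  58  58  59  58  58  58  57  59  33  28  90]
 [ 56  55  58  59  56  57  59  58  59  57  57  59  57  50  22  53 136]]
```

Both cameras agree on the well at (0.540, 0.262). Lower and release.

```bash
M='python3 -m inch'
$M '.0015 0 .016 0 0 0;0 0 .014 0 0 0;0 0 0 0 0 0;0 0 0 0 0 0'
$M '0 0 .002 0 0 0;0 0 0 0 0 0;0 0 0 0 0 0'
```

```text
clock: 6.07
ee_pos: [0.5404, 0.2595, 0.0208]
tcp_rot: [0.994, -0.112, -0.001, 0.001]
force: [0.3, 0.3, 0.9]
width: 0.238
grasp_force: 29.6
clock: 6.32
ee_pos: [0.541, 0.2608, 0.02]
tcp_rot: [0.994, -0.112, 0.0, -0.0]
force: [-0.3, -0.9, 0.9]
width: 0.234
grasp_force: 29.6
```

```bash
M='python3 -m inch'
$M '0 .001 .0015 0 0 0;0 0 0 0 0 0;0 0 0 0 0 0'
$M '0 0 0 0 0 0;0 0 0 0 0 0;0 0 0 0 0 0;0 0 0 0 0 0' 0.45
$M '0 0 -.03 0 0 0;0 0 -.03 0 0 0;0 0 0 0 0 0'
python3 -c "
from h import *
delta(.474,.1496,.06)"
```

```text
clock: 6.57
ee_pos: [0.5404, 0.2597, 0.018]
tcp_rot: [0.994, -0.112, 0.0, -0.0]
force: [0.4, 1.2, -0.0]
width: 0.237
grasp_force: 29.6
clock: 6.9
ee_pos: [0.5404, 0.2598, 0.0178]
tcp_rot: [0.994, -0.112, 0.0, -0.0]
force: [0.6, -0.0, 0.2]
width: 0.451
grasp_force: 0.0
clock: 7.15
ee_pos: [0.5433, 0.2617, 0.0834]
tcp_rot: [0.994, -0.111, 0.003, -0.003]
force: [1.6, 1.1, 0.5]
width: 0.448
grasp_force: 0.0
{'dtool': array([-0.043 ,  0.1248,  0.0224]), 'z_tool': array([ 0.0067,  0.0044, -1.    ]), 'yaw': np.float64(-1.793)}
```

```bash
M='python3 -m inch'
$M '-.011 .032 0 0 0 0;-.011 .032 0 0 0 0;-.011 .031 0 0 0 0;-.011 .03 .01 0 0 0;0 0 0 0 0 0;0 0 0 0 0 0' 0.6
python3 - <<'E'
from h import *
delta(.474,.1496,.007)
T=r.read_camera("top")
S=r.read_camera("scene");u,v=proj(S,[.54,.262,.02]).astype(int);print(u,v,proj(S,[.540,.262,.03]))
A=cv2.resize(S["image"][v-60:v+40,u-90:u+40,::-1],None,fx=4,fy=4,interpolation=2)
cv2.imwrite("pics/s4.png",A)
E
```

```text
clock: 7.65
ee_pos: [0.4688, 0.1463, 0.0678]
tcp_rot: [0.994, -0.112, -0.0, 0.0]
force: [0.6, 0.4, 0.2]
width: 0.599
grasp_force: 0.0
{'dtool': array([ 0.0043, -0.0044,  0.0608]), 'z_tool': array([-3.e-04, -1.e-04, -1.e+00]), 'yaw': np.float64(-1.796)}
438 224 [438.91629141 221.30170777]
```

View pics/s4.png

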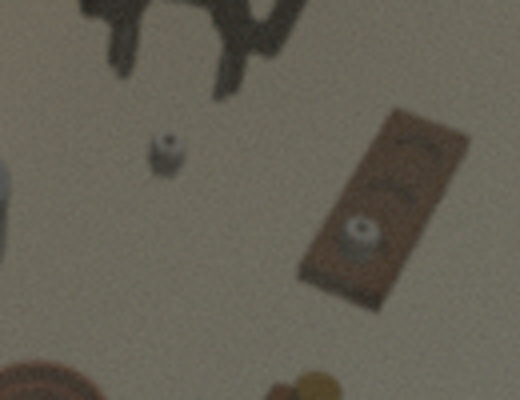

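The first bead sits upright in its well (crop 360,232); the second is at (167,145), untouched. Go for the second.

```bash
M='python3 -m inch'
$M '.0043 -.0044 .025 0 0 0;0 0 .02 0 0 0;0 0 0 0 0 0;0 0 0 0 0 0'
python3 -c "
from h import *
delta(.474,.1496,.007)"
```

```text
clock: 8.08
ee_pos: [0.4749, 0.1512, 0.0222]
tcp_rot: [0.994, -0.111, -0.001, 0.001]
force: [0.3, -0.3, 1.7]
width: 0.599
grasp_force: 0.0
{'dtool': array([-0.0005,  0.0017,  0.0152]), 'z_tool': array([-0.0018, -0.0017, -1.    ]), 'yaw': np.float64(-1.794)}
```

```bash
M='python3 -m inch'
$M '0 .0015 .015 0 0 0;0 0 0 0 0 0;0 0 0 0 0 0'
$M '0 0 0 0 0 0;0 0 0 0 0 0;0 0 0 0 0 0;0 0 0 0 0 0;0 0 0 0 0 0;0 0 0 0 0 0' 0 30
$M '0 0 -.02 0 0 0;0 0 -.03 0 0 0;0 0 0 0 0 0;0 0 0 0 0 0'
python3 -c "
from h import *
delta(.4585,.2996,.05)"
```

```text
clock: 8.33
ee_pos: [0.4749, 0.1498, 0.0084]
tcp_rot: [0.994, -0.111, -0.0, 0.0]
force: [-0.0, 0.5, -0.5]
width: 0.602
grasp_force: 0.0
clock: 8.83
ee_pos: [0.4752, 0.1499, 0.0089]
tcp_rot: [0.994, -0.111, 0.001, -0.001]
force: [-2.0, -0.1, 6.1]
width: 0.237
grasp_force: 29.1
clock: 9.17
ee_pos: [0.4758, 0.1504, 0.0598]
tcp_rot: [0.994, -0.112, 0.002, -0.002]
force: [-0.7, -0.6, -1.1]
width: 0.238
grasp_force: 29.6
{'dtool': array([-0.05  , -0.1416,  0.0102]), 'z_tool': array([ 0.0036,  0.0028, -1.    ]), 'yaw': np.float64(-1.794)}
```

```bash
M='python3 -m inch'
$M '-.01 -.028 .001 0 0 0;-.01 -.028 .001 0 0 0;-.01 -.028 .001 0 0 0;-.01 -.028 .001 0 0 0;-.01 -.029 .001 0 0 0;0 0 0 0 0 0;0 0 0 0 0 0;0 0 0 0 0 0'
python3 -c "
from h import *
delta(.4585,.2996,.020)"
```

```text
clock: 9.83
ee_pos: [0.4565, 0.2975, 0.052]
tcp_rot: [0.994, -0.111, -0.001, 0.001]
force: [0.3, -0.1, -0.8]
width: 0.233
grasp_force: 29.6
{'dtool': array([ 0.0015, -0.0025,  0.032 ]), 'z_tool': array([-0.0012, -0.0012, -1.    ]), 'yaw': np.float64(-1.794)}
```

```bash
M='python3 -m inch'
$M '.0015 -.0025 .016 0 0 0;0 0 .014 0 0 0;0 0 0 0 0 0;0 0 0 0 0 0'
python3 -c "
from h import *
delta(.4585,.2996,.018)"
```

```text
clock: 10.17
ee_pos: [0.4588, 0.2986, 0.0223]
tcp_rot: [0.994, -0.112, -0.001, 0.001]
force: [-0.9, 0.3, 0.1]
width: 0.232
grasp_force: 29.6
{'dtool': array([-0.0005, -0.0009,  0.0042]), 'z_tool': array([-0.0015, -0.0019, -1.    ]), 'yaw': np.float64(-1.796)}
```

```bash
M='python3 -m inch'
$M '-.0005 -.001 .004 0 0 0;0 0 0 0 0 0;0 0 0 0 0 0'
$M '0 0 0 0 0 0;0 0 0 0 0 0;0 0 0 0 0 0;0 0 0 0 0 0' 0.45
$M '0 0 -.03 0 0 0;0 0 -.04 0 0 0;0 0 -.03 0 0 0;0 0 0 0 0 0'
python3 -c "
from h import *
delta(.553,.0254,.12)"
```

```text
clock: 10.42
ee_pos: [0.4591, 0.3012, 0.0193]
tcp_rot: [0.994, -0.112, 0.0, -0.0]
force: [0.1, -0.2, 0.1]
width: 0.237
grasp_force: 29.6
clock: 10.75
ee_pos: [0.459, 0.3013, 0.019]
tcp_rot: [0.994, -0.112, 0.0, -0.0]
force: [0.5, -0.4, 0.7]
width: 0.45
grasp_force: 0.0
clock: 11.08
ee_pos: [0.4617, 0.3039, 0.1254]
tcp_rot: [0.994, -0.111, 0.003, -0.004]
force: [0.5, 1.2, 0.8]
width: 0.449
grasp_force: 0.0
{'dtool': array([0.1505, 0.2516, 0.0042]), 'z_tool': array([ 0.0073,  0.0069, -0.9999]), 'yaw': np.float64(-1.793)}
```

```bash
M='python3 -m inch'
$M '.019 .0315 0 0 0 0;.019 .0315 0 0 0 0;.019 .0315 0 0 0 0;.019 .0315 0 0 0 0;.019 .0315 0 0 0 0;.019 .0315 0 0 0 0;.019 .0315 0 0 0 0;.0175 .031 0 0 0 0' 1.0
$M '0 0 0 0 0 0;0 0 0 0 0 0;0 0 0 0 0 0'
python3 - <<'E'
from h import *
delta(.553,.0254,.02)
T=r.read_camera("top")
S=r.read_camera("scene");u,v=proj(S,[.5,.28,.02]).astype(int)
A=cv2.resize(S["image"][v-40:v+40,u-50:u+50,::-1],None,fx=4,fy=4,interpolation=2)
u,v=proj(S,[.553,.0254,.09]).astype(int)
B=cv2.resize(S["image"][v-40:v+40,u-50:u+50,::-1],None,fx=4,fy=4,interpolation=2)
cv2.imwrite("pics/s5.png",np.hstack([A,B]));print(u,v)
E
```

```text
clock: 11.75
ee_pos: [0.5502, 0.0209, 0.119]
tcp_rot: [0.994, -0.112, 0.0, -0.0]
force: [0.7, 0.9, -0.1]
width: 0.995
grasp_force: 0.0
clock: 12.0
ee_pos: [0.5497, 0.0223, 0.1187]
tcp_rot: [0.994, -0.112, -0.0, 0.0]
force: [-0.6, -0.2, 0.0]
width: 0.997
grasp_force: 0.0
{'dtool': array([ 0.0025, -0.0037,  0.0987]), 'z_tool': array([-2.e-04,  0.e+00, -1.e+00]), 'yaw': np.float64(-1.796)}
336 198
```

View pics/s5.png

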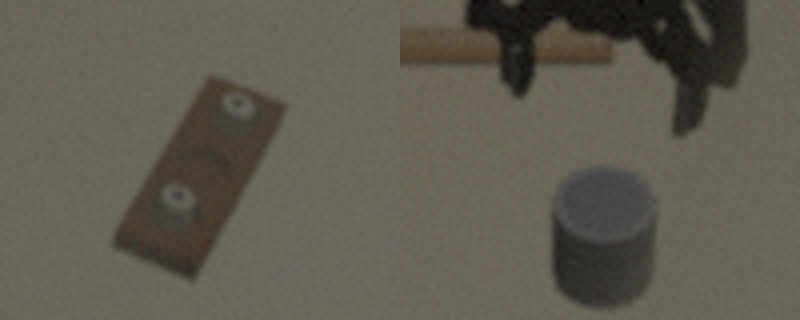

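Both beads stand in the end wells (crop 235,103 and 177,197); the open fingers straddle tin A (605,205). Descend to tin A.

```bash
M='python3 -m inch'
$M '.0025 -.0037 .03 0 0 0;0 0 .03 0 0 0;0 0 .025 0 0 0;0 0 .015 0 0 0;0 0 0 0 0 0;0 0 0 0 0 0;0 0 0 0 0 0'
python3 -c "
from h import *
delta(.553,.0254,.017)"
```

```text
clock: 12.68
ee_pos: [0.5539, 0.0267, 0.0199]
tcp_rot: [0.994, -0.111, 0.001, -0.0]
force: [0.8, -0.0, -0.1]
width: 0.997
grasp_force: 0.0
{'dtool': array([-0.0006,  0.0014,  0.0029]), 'z_tool': array([ 1.3e-03,  3.0e-04, -1.0e+00]), 'yaw': np.float64(-1.793)}
```

```bash
M='python3 -m inch'; 
$M '-.0005 .0013 .002 0 0 0;0 0 0 0 0 0;0 0 0 0 0 0;0 0 0 0 0 0;0 0 0 0 0 0;0 0 0 0 0 0' 0 60
$M '0 0 -.01 0 0 0;0 0 -.02 0 0 0;0 0 -.02 0 0 0;0 0 -.01 0 0 0;0 0 0 0 0 0;0 0 0 0 0 0;0 0 0 0 0 0;0 0 0 0 0 0'
$M '0 0 0 0 0 0;0 0 0 0 0 0;0 0 0 0 0 0;0 0 0 0 0 0'
python3 - <<'E'
from h import *
delta(.553,.0254,.02);s=r.sense();print(s["force"],s["joint_torque"].round(2))
E
```

```text
clock: 13.18
ee_pos: [0.553, 0.0248, 0.0182]
tcp_rot: [0.994, -0.112, 0.001, -0.0]
force: [-2.3, 1.8, 6.3]
width: 0.686
grasp_force: 63.8
clock: 13.85
ee_pos: [0.5516, 0.0242, 0.0757]
tcp_rot: [0.994, -0.112, -0.001, 0.0]
force: [0.1, 0.2, -1.3]
width: 0.692
grasp_force: 64.6
clock: 14.18
ee_pos: [0.5522, 0.0245, 0.0764]
tcp_rot: [0.994, -0.112, -0.0, 0.0]
force: [-0.1, -0.7, -1.1]
width: 0.686
grasp_force: 64.6
{'dtool': array([ 0.0006, -0.0011,  0.0564]), 'z_tool': array([-6.e-04, -2.e-04, -1.e+00]), 'yaw': np.float64(-1.795)}
[-0.09813123 -0.7380392  -1.08752076] [ -0.   -48.45  22.91   5.5   -0.    -0.  ]
```

```bash
M='python3 -m inch'; 
$M '.0005 -.001 .02 0 0 0;0 0 .02 0 0 0;0 0 .01 0 0 0;0 0 .004 0 0 0;0 0 .003 0 0 0;0 0 0 0 0 0;0 0 0 0 0 0;0 0 0 0 0 0'
$M '0 0 .001 0 0 0;0 0 0 0 0 0;0 0 0 0 0 0'
python3 -c "
from h import *
delta(.553,.0254,.0182)"
```

```text
clock: 14.85
ee_pos: [0.5536, 0.0256, 0.0206]
tcp_rot: [0.994, -0.112, 0.001, -0.0]
force: [0.1, 0.0, -1.6]
width: 0.688
grasp_force: 64.6
clock: 15.1
ee_pos: [0.5532, 0.0254, 0.0192]
tcp_rot: [0.994, -0.112, 0.0, -0.0]
force: [0.3, 1.2, -2.0]
width: 0.684
grasp_force: 64.6
{'dtool': array([-0.0002,  0.0001,  0.001 ]), 'z_tool': array([ 6.e-04,  2.e-04, -1.e+00]), 'yaw': np.float64(-1.795)}
```

```bash
M='python3 -m inch'; 
$M '0 0 .001 0 0 0;0 0 .0005 0 0 0;0 0 0 0 0 0;0 0 0 0 0 0'
```

```text
clock: 15.43
ee_pos: [0.5533, 0.0254, 0.0182]
tcp_rot: [0.994, -0.112, 0.0, -0.0]
force: [-2.2, -0.1, 7.7]
width: 0.685
grasp_force: 65.4
```

```bash
M='python3 -m inch'; 
$M '0 0 0 0 0 0;0 0 0 0 0 0;0 0 0 0 0 0;0 0 0 0 0 0' 1.0
$M '0 0 -.025 0 0 0;0 0 -.04 0 0 0;0 0 -.035 0 0 0;0 0 0 0 0 0'
python3 -c "
from h import *
delta(.5748,-.1317,.12)"
```

```text
clock: 15.77
ee_pos: [0.5531, 0.0254, 0.0172]
tcp_rot: [0.994, -0.112, -0.0, 0.0]
force: [-0.2, -0.6, -0.3]
width: 0.998
grasp_force: 0.0
clock: 16.1
ee_pos: [0.5571, 0.0263, 0.1243]
tcp_rot: [0.994, -0.111, 0.005, -0.002]
force: [1.0, 0.3, 0.6]
width: 0.996
grasp_force: 0.0
{'dtool': array([0.052 , 0.1502, 0.0041]), 'z_tool': array([ 0.0102,  0.0021, -0.9999]), 'yaw': np.float64(-1.793)}
```

```bash
M='python3 -m inch'; 
$M '.01 .03 0 0 0 0;.01 .03 0 0 0 0;.01 .03 0 0 0 0;.01 .03 0 0 0 0;.01 .03 0 0 0 0;0 0 0 0 0 0;0 0 0 0 0 0;0 0 0 0 0 0'
python3 -c "
from h import *
delta(.5748,-.1317,.02)"
```

```text
clock: 16.77
ee_pos: [0.5683, -0.1321, 0.117]
tcp_rot: [0.994, -0.112, -0.0, -0.0]
force: [-0.2, -0.6, -0.6]
width: 0.998
grasp_force: 0.0
{'dtool': array([ 0.0063, -0.0018,  0.097 ]), 'z_tool': array([-4.e-04,  1.e-04, -1.e+00]), 'yaw': np.float64(-1.796)}
```

```bash
M='python3 -m inch'; 
$M '.006 -.001 .02 0 0 0;0 0 .01 0 0 0;0 0 .03 0 0 0;0 0 .025 0 0 0;0 0 .014 0 0 0;0 0 0 0 0 0;0 0 0 0 0 0;0 0 0 0 0 0'
python3 -c "
from h import *
delta(.5748,-.1317,.0182)"
```

```text
clock: 17.43
ee_pos: [0.5752, -0.1318, 0.0192]
tcp_rot: [0.994, -0.111, 0.0, 0.0]
force: [1.0, -0.0, 1.1]
width: 1.0
grasp_force: 0.0
{'dtool': array([-0.0004, -0.    ,  0.001 ]), 'z_tool': array([ 8.e-04, -2.e-04, -1.e+00]), 'yaw': np.float64(-1.793)}
```

```bash
M='python3 -m inch'; 
$M '0 0 .001 0 0 0;0 0 0 0 0 0;0 0 0 0 0 0;0 0 0 0 0 0;0 0 0 0 0 0;0 0 0 0 0 0' 0 60
$M '0 0 -.01 0 0 0;0 0 -.02 0 0 0;0 0 -.02 0 0 0;0 0 -.01 0 0 0;0 0 0 0 0 0;0 0 0 0 0 0;0 0 0 0 0 0;0 0 0 0 0 0'
$M '0 0 0 0 0 0;0 0 0 0 0 0;0 0 0 0 0 0;0 0 0 0 0 0'
python3 - <<'E'
from h import *
delta(.5748,-.1317,.02);s=r.sense();print(s["force"],s["joint_torque"].round(2))
E
```

```text
clock: 17.93
ee_pos: [0.5753, -0.1323, 0.0188]
tcp_rot: [0.994, -0.112, 0.001, -0.0]
force: [-1.8, 0.4, 5.6]
width: 0.69
grasp_force: 63.8
clock: 18.6
ee_pos: [0.5735, -0.1323, 0.076]
tcp_rot: [0.994, -0.112, -0.001, 0.0]
force: [-0.7, -0.1, -5.2]
width: 0.683
grasp_force: 66.0
clock: 18.93
ee_pos: [0.5745, -0.1323, 0.0769]
tcp_rot: [0.994, -0.112, -0.0, 0.0]
force: [-0.1, 0.4, -4.8]
width: 0.684
grasp_force: 66.0
{'dtool': array([ 0.0002, -0.0007,  0.0569]), 'z_tool': array([-6.e-04, -0.e+00, -1.e+00]), 'yaw': np.float64(-1.795)}
[-0.1368691   0.41976541 -4.77742216] [-0.000e+00 -5.508e+01  2.479e+01  6.160e+00 -1.000e-02 -0.000e+00]
```

```bash
M='python3 -m inch'; 
$M '0 -.0005 .02 0 0 0;0 0 .02 0 0 0;0 0 .01 0 0 0;0 0 .004 0 0 0;0 0 .003 0 0 0;0 0 0 0 0 0;0 0 0 0 0 0;0 0 0 0 0 0'
$M '0 0 .0015 0 0 0;0 0 0 0 0 0;0 0 0 0 0 0'
```

```text
clock: 19.6
ee_pos: [0.5754, -0.1318, 0.0212]
tcp_rot: [0.994, -0.112, 0.001, -0.0]
force: [1.1, -0.3, -5.3]
width: 0.685
grasp_force: 66.1
clock: 19.85
ee_pos: [0.5748, -0.1318, 0.0191]
tcp_rot: [0.994, -0.112, 0.0, -0.0]
force: [-0.6, -0.3, -4.6]
width: 0.688
grasp_force: 66.2
```

```bash
M='python3 -m inch'; 
$M '0 0 .001 0 0 0;0 0 0 0 0 0;0 0 0 0 0 0'
```

```text
clock: 20.1
ee_pos: [0.5749, -0.1319, 0.0188]
tcp_rot: [0.994, -0.111, 0.0, 0.0]
force: [-3.7, 1.2, 5.6]
width: 0.681
grasp_force: 67.1
```

```bash
M='python3 -m inch'; 
$M '0 0 0 0 0 0;0 0 0 0 0 0;0 0 0 0 0 0;0 0 0 0 0 0' 1.0
$M '0 0 -.025 0 0 0;0 0 -.04 0 0 0;0 0 -.035 0 0 0;0 0 0 0 0 0;0 0 0 0 0 0'
python3 -c "
from h import *
delta(.482,-.2747,.12)"
```

```text
clock: 20.43
ee_pos: [0.575, -0.1319, 0.0179]
tcp_rot: [0.994, -0.112, 0.0, 0.0]
force: [-0.7, 0.3, 0.6]
width: 0.999
grasp_force: 0.0
clock: 20.85
ee_pos: [0.5764, -0.1318, 0.1205]
tcp_rot: [0.994, -0.112, 0.003, -0.0]
force: [-1.2, 0.7, -0.5]
width: 0.996
grasp_force: 0.0
{'dtool': array([-0.0604,  0.1603, -0.    ]), 'z_tool': array([ 5.4e-03,  3.0e-04, -1.0e+00]), 'yaw': np.float64(-1.794)}
```

```bash
M='python3 -m inch'; 
$M '-.012 .032 0 0 0 0;-.012 .032 0 0 0 0;-.012 .032 0 0 0 0;-.012 .032 0 0 0 0;-.012 .032 0 0 0 0;0 0 0 0 0 0;0 0 0 0 0 0;0 0 0 0 0 0'
python3 -c "
from h import *
delta(.482,-.2747,.02)
print(r.sense()['joints'].round(2))"
```

```text
clock: 21.52
ee_pos: [0.4803, -0.2746, 0.1171]
tcp_rot: [0.994, -0.112, -0.001, -0.0]
force: [-0.4, -0.3, -0.1]
width: 0.999
grasp_force: 0.0
{'dtool': array([ 0.0018, -0.0003,  0.0971]), 'z_tool': array([-1.e-03,  3.e-04, -1.e+00]), 'yaw': np.float64(-1.796)}
[-0.17  0.26 -0.41 -0.   -0.9   1.51]
```

```bash
M='python3 -m inch'; 
$M '.0015 0 .03 0 0 0;0 0 .03 0 0 0;0 0 .025 0 0 0;0 0 .014 0 0 0;0 0 0 0 0 0;0 0 0 0 0 0;0 0 0 0 0 0'
python3 -c "
from h import *
delta(.482,-.2747,.0185)"
```

```text
clock: 22.1
ee_pos: [0.4832, -0.2745, 0.0195]
tcp_rot: [0.994, -0.111, 0.0, 0.0]
force: [-0.0, -0.3, 0.3]
width: 0.999
grasp_force: 0.0
{'dtool': array([-0.0012,  0.0005,  0.001 ]), 'z_tool': array([ 8.e-04, -4.e-04, -1.e+00]), 'yaw': np.float64(-1.793)}
```

```bash
M='python3 -m inch'; 
$M '-.001 .0005 .001 0 0 0;0 0 0 0 0 0;0 0 0 0 0 0;0 0 0 0 0 0;0 0 0 0 0 0;0 0 0 0 0 0' 0 60
$M '0 0 -.01 0 0 0;0 0 -.02 0 0 0;0 0 -.02 0 0 0;0 0 -.01 0 0 0;0 0 0 0 0 0;0 0 0 0 0 0;0 0 0 0 0 0;0 0 0 0 0 0'
$M '0 0 0 0 0 0;0 0 0 0 0 0;0 0 0 0 0 0;0 0 0 0 0 0'
```

```text
clock: 22.6
ee_pos: [0.4818, -0.2754, 0.0193]
tcp_rot: [0.994, -0.112, 0.001, 0.0]
force: [-1.6, 1.7, 5.7]
width: 0.682
grasp_force: 63.7
clock: 23.27
ee_pos: [0.4802, -0.2749, 0.0767]
tcp_rot: [0.994, -0.112, -0.001, -0.0]
force: [0.3, 0.4, -2.4]
width: 0.689
grasp_force: 64.8
clock: 23.6
ee_pos: [0.4809, -0.2751, 0.0774]
tcp_rot: [0.994, -0.112, -0.0, -0.0]
force: [0.4, 0.1, -3.0]
width: 0.687
grasp_force: 64.8
```

C ≈ 0.27 kg, A ≈ 0.12, B ≈ 0.5: B is the heaviest. Set C back.

```bash
M='python3 -m inch'; 
$M '.0005 0 .02 0 0 0;0 0 .02 0 0 0;0 0 .01 0 0 0;0 0 .004 0 0 0;0 0 .003 0 0 0;0 0 0 0 0 0;0 0 0 0 0 0;0 0 0 0 0 0'
$M '0 0 .0015 0 0 0;0 0 0 0 0 0;0 0 0 0 0 0'
$M '0 0 .001 0 0 0;0 0 0 0 0 0;0 0 0 0 0 0'
```

```text
clock: 24.27
ee_pos: [0.4822, -0.2754, 0.0216]
tcp_rot: [0.994, -0.112, 0.001, 0.0]
force: [0.7, 0.4, -1.5]
width: 0.688
grasp_force: 64.7
clock: 24.52
ee_pos: [0.4816, -0.2753, 0.0196]
tcp_rot: [0.994, -0.112, 0.0, 0.0]
force: [-0.3, -0.5, -1.6]
width: 0.689
grasp_force: 64.7
clock: 24.77
ee_pos: [0.4817, -0.2753, 0.0193]
tcp_rot: [0.994, -0.111, 0.0, 0.0]
force: [-2.5, 3.1, 7.8]
width: 0.687
grasp_force: 65.7
```

```bash
M='python3 -m inch'; 
$M '0 0 0 0 0 0;0 0 0 0 0 0;0 0 0 0 0 0;0 0 0 0 0 0' 1.0
$M '0 0 -.025 0 0 0;0 0 -.04 0 0 0;0 0 -.035 0 0 0;0 0 0 0 0 0;0 0 0 0 0 0'
$M '.012 -.032 0 0 0 0;.012 -.032 0 0 0 0;.012 -.032 0 0 0 0;.012 -.032 0 0 0 0;.012 -.032 0 0 0 0;0 0 0 0 0 0;0 0 0 0 0 0;0 0 0 0 0 0'
python3 -c "
from h import *
delta(.5748,-.1318,.02)"
```

```text
clock: 25.1
ee_pos: [0.4816, -0.2753, 0.0183]
tcp_rot: [0.994, -0.112, 0.0, 0.0]
force: [-0.5, -0.5, 0.1]
width: 1.003
grasp_force: 0.0
clock: 25.52
ee_pos: [0.4831, -0.2756, 0.1208]
tcp_rot: [0.994, -0.112, 0.003, 0.0]
force: [-0.2, 1.9, -0.6]
width: 1.003
grasp_force: 0.0
clock: 26.18
ee_pos: [0.5747, -0.1324, 0.117]
tcp_rot: [0.994, -0.111, -0.001, 0.0]
force: [0.6, 0.6, 0.6]
width: 0.995
grasp_force: 0.0
{'dtool': array([ 0.0002, -0.0006,  0.097 ]), 'z_tool': array([-0.0023,  0.    , -1.    ]), 'yaw': np.float64(-1.794)}
```

```bash
M='python3 -m inch'; 
$M '0 0 .03 0 0 0;0 0 .03 0 0 0;0 0 .025 0 0 0;0 0 .014 0 0 0;0 0 0 0 0 0;0 0 0 0 0 0;0 0 0 0 0 0'
$M '0 0 0 0 0 0;0 0 0 0 0 0;0 0 0 0 0 0;0 0 0 0 0 0;0 0 0 0 0 0;0 0 0 0 0 0' 0 60
$M '0 0 -.01 0 0 0;0 0 -.02 0 0 0;0 0 -.025 0 0 0;0 0 -.03 0 0 0;0 0 -.03 0 0 0;0 0 -.02 0 0 0;0 0 -.01 0 0 0;0 0 0 0 0 0'
$M '0 0 0 0 0 0;0 0 0 0 0 0;0 0 0 0 0 0;0 0 0 0 0 0;0 0 0 0 0 0;0 0 0 0 0 0;0 0 0 0 0 0'
python3 - <<'E'
from h import *
T=r.read_camera("top");S=r.read_camera("scene")
A=cv2.resize(S["image"][120:320,190:480,::-1],None,fx=2.7,fy=2.7,interpolation=2);cv2.imwrite("pics/s6.png",A)
for n in("tin_p","bead_a_center"):
    for d in r.spot_in(n,S):print(n,round(d["p"],2),np.round(d["extent"]))
E
```

```text
clock: 26.77
ee_pos: [0.5759, -0.1333, 0.0202]
tcp_rot: [0.994, -0.112, 0.0, 0.0]
force: [0.6, 0.1, 0.5]
width: 1.002
grasp_force: 0.0
clock: 27.27
ee_pos: [0.5764, -0.1325, 0.021]
tcp_rot: [0.994, -0.112, 0.001, -0.0]
force: [-1.4, 0.7, 6.4]
width: 0.684
grasp_force: 63.8
clock: 27.93
ee_pos: [0.5765, -0.1325, 0.1671]
tcp_rot: [0.994, -0.112, 0.002, -0.0]
force: [0.2, 0.1, -4.8]
width: 0.689
grasp_force: 66.1
clock: 28.52
ee_pos: [0.5755, -0.1326, 0.1639]
tcp_rot: [0.994, -0.112, -0.0, 0.0]
force: [0.2, 0.3, -4.6]
width: 0.685
grasp_force: 66.1
tin_p 0.97 [207. 173.  29.  33.]
tin_p 0.92 [246. 154.  32.  38.]
tin_p 0.68 [322. 203.  30.  32.]
bead_a_center 0.63 [446. 200.  14.   6.]
bead_a_center 0.42 [  0.  56. 634. 344.]
```

View pics/s6.png

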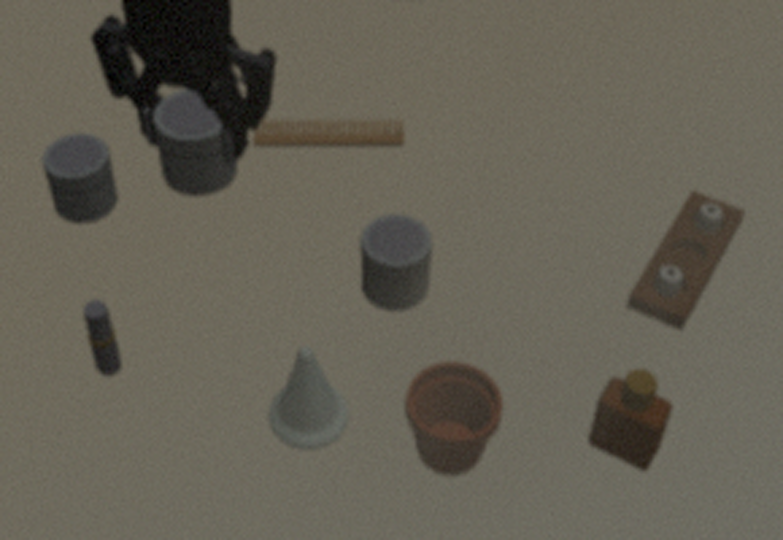

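Tin B (195,140) is held upright about 14 cm up. Tins A (395,262) and C (80,178) are back in place, and both beads sit in the tray (711,213 and 669,275).

```bash
python3 -c "
from bench import r
print(r.sign_off())"
```

```text
the job is handed in; nothing more can be done
None
```

The job is handed in: each bead is in its own end well of the tray, and all three tins were hefted left to right (about 0.12, 0.49 and 0.25 kg), with the outer two back in place and the middle, heaviest one held up upright about 14 cm clear of the dresser.

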